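# Take the finished waffle out of the waffle iron and lay it on the cooling rack

### The arm

A 7-joint arm with a two-finger parallel gripper is mounted at the origin on a cart in front of the work surface, level with it; the furniture and walls round the work are solid. World frame = base frame: x ahead of the robot, y to its left, z up, the work surface at z = 0. Lengths are in m, angles in degrees, forces in N, time in s.
With the tool pointing down it reaches from about 0.4 to 0.9 m from the base axis. Payload 5.6 kg.
Tool frame: the origin (TCP) lies on the centre line of the jaws, within the pads' length; the fingertips stand 22 mm ahead of it and the grasp point (between the pads) lies 3 mm ahead of it; z points along the fingers, y is the line along which they close (so a half turn about z gives the same grasp; the last joint's range is limited). The gripper opens to 92 mm and grips with 3 to 60 N. Pads are 20 mm wide; open, the fingers measure 128 mm over their backs; the gripper's body (75 mm by 189 mm) begins 69 mm behind the grasp point.
Start: joints at [69.729, 26.786, -0.665, 91.828, 0.344, 61.387, -3.226], TCP at [0.199, -0.619, 0.237] pointing down, gripper open.
Joint ranges: [-144.91, 144.91], [-17.63, 115.5], [-89.93, 88.59], [15.96, 139.68], [-74.01, 254.01], [8.47, 105.57], [-167.45, 167.45]. Speed limits (degrees/s): [147.25, 147.25, 180, 180, 180, 180, 180].

### API

Orientations are given as [roll, pitch, yaw] about the fixed x, y, z axes, in that order (R = Rz(yaw) Ry(pitch) Rx(roll)).
In Python, from cell import manip gives the robot as it stands. The module is installed in compiled form; this text tells all that it offers.
- The arm moves only by the shell command python3 -m pendant 'ROWS'. ROWS is JSON, a list of rows, each a list of 7 numbers: the turn, a rotation vector about the world's x, y, z in units of 45 degrees (1.0 is 45 degrees), then the shift along the world's x, y, z in units of 150 mm (1.0 is 150 mm), then the opening, from 0 (shut) to 1 (fully open). In form: [[wx, wy, wz, dx, dy, dz, jaw], ...]. A call has 1 to 8 rows; each row is the pose to reach, as a shift and turn from the pose commanded when the call began; what a row does not reach only later rows make up. A row lasts 1/8 s, in which the tool goes at most 62.5 mm and 10.7 degrees, less where a joint would pass 70% of its speed; a pose out of reach is approached as far as the arm can. A call with a number of a shift or a turn outside -1 to 1 is refused whole. A call with a gripper value outside its range is refused whole. The fingers move at their own pace and stop on an object; the grip force is fixed at half the most. Time passes only in rows, so rows that repeat a pose let the fingers close. It gives the time, the measured TCP pose, the force, the opening and the grip force at its end, in the units of the state.
- manip.observe(): the state, without advancing time (a new reading comes with each control period).
- manip.snapshot(name): name is "scene" or "top" or "wrist"; returns (picture, depth): 420x560x3 uint8, red, green, blue; 420x560 float32, m along the optical axis (not along the pixel's ray), 0 where there is no reading.
- manip.camera_info(name): a dict with "K" (3x3 intrinsics, pixels), "dist_coeffs" ([k1, k2, p1, p2, k3] as OpenCV has them; the pictures are not rectified), "R" (3x3) and "t" (3): a world point X has camera coordinates R X + t. Camera axes: x right, y down, z forward; pixel columns grow to the right and rows downward; lengths in m; the calibration is good to about 2 mm. A picture is of the moment at which its call begins: read the wrist's pose just before it. camera_info takes no time and is no camera call; for the wrist camera it gives the pose at the moment of the call.
- manip.finish_job(): hands the job in; it is judged then, once.
The state is a dict: "clock": time; "joint_pos": joint angles; "dq": joint speeds; "tau": joint torques, N m; "ee_pos": TCP position; "tool_rot": TCP orientation; "ft_force": force on the tool from outside, world axes, zero at the start; "torque": the same for the moment, N m; "grip_width": finger opening in m; "gripper_force": force on a finger pad.
Only numpy, scipy, OpenCV 4.12 (cv2) and the standard library are available. Lean on these libraries where they do the work, as an engineer would, in place of code of your own. Each camera call takes 0.05 s, during which the arm holds its last target. There are 200 camera calls.

### The job

The waffle is done: swing the lid of the waffle iron all the way up by its handle and leave it standing open, lift the crisp waffle straight up off the studs of its mould without tipping it, draw it out from under the slanting lid and lay it flat in the middle of the wire cooling rack (not on the plate). Grip it gently, set it down rather than drop it, let go, and leave the other things on the counter where they are.

Things in the scene. Friction and masses are not known exactly. Their poses are not given: they have to be found in the camera images.
- waffle_iron: Counter-top waffle iron, fixed; steel base 200 (x) x 160 (y) mm, dark mould plate with a flat top 60 mm above the counter and nothing on it beside the mould, so fingers can go down to it there. Origin: centre of the underside, on the counter; own x points from the front (handle side) to the hinge at the back, y left, z up.
- mould (a point): Centre of the floor of the mould recess, 50 mm above the counter, 8 mm behind the iron's origin, axes as the iron's. The recess is 120 (x) x 64 (y) x 10 mm deep, open on top; 2 x 4 tapered square studs, 7.5 mm high, stand on its floor in the waffle's lower pockets with about 2 mm play, so the waffle must rise 12 mm or more before it goes sideways.
- iron_lid (a joint): Lid angle, rad: 0 closed, grows as the lid swings up and back; stop at 1.05 (60 degrees), so the open lid slants over the mould and bars a tool pointing straight down: come from the front, tilted like the lid (20 to 35 degrees from vertical, wrist toward the handle side). A stiff friction hinge holds the lid at any angle; lifting takes about 5 N at the handle. Starts closed or a little ajar.
- lid_hinge (a point): Point on the hinge axis, 108 mm behind the iron's origin, 64 mm above the counter; the axis runs along the iron's y. Axes as the iron's; it does not move with the lid. The lid reaches forward to 205 mm from the hinge, is 154 mm wide; its underside lies 3 mm below the axis when closed, its top 103 mm above the counter.
- lid_grip (a point): Middle of the lid's black round handle, 22 mm thick, 84 mm long, that sticks out forward from the middle of the lid's front edge. It swings with the lid; closed, it is 160 mm in front of the iron's origin, 82 mm above the counter: 268 mm in front of and 18 mm above the hinge axis. x along the handle toward the hinge, y along the hinge axis. Pinch it across y; it may pivot between the fingers.
- waffle_mid (a point): Centre of the crisp brown oblong waffle, 116 (x) x 60 (y) x 30 (z) mm, 85 g, 2 x 4 square pockets in each face. It starts in the mould under the lid, underside on the mould floor, the upper 20 mm above the plate, long side along the iron's x, z up. Pinch it across its 60 mm width at mid length; grip at 10 to 15 N a finger, over 40 N it breaks.
- rack_top (a point): Centre of the top of the chromed wire cooling rack, 28 mm above the counter; the rack is 220 (own x) x 180 (own y) mm, thirteen wires along its x, fixed to the counter. Laid flat, the waffle's centre is 15 mm above this point.
- plate: Round white plate, 170 mm across, loose, not to be used; the rack stands on one side of the iron and the plate on the other, either way round. Origin: centre of its underside.
- oats: Square clear tub with beige filling, 69 x 69 x 75 mm, loose bystander. Origin: centre of its underside.
- berries: Square clear tub with pink filling, 69 x 69 x 75 mm, loose bystander. Origin: centre of its underside.
- jug: Small steel milk jug, 101 x 69 x 92 mm, loose bystander. Origin: centre of its underside.
- spice: Spice jar with a dark cap, 44 mm across, 105 mm high, loose bystander. Origin: centre of its underside.
- mill: Shaker with a domed top, 44 mm across, 90 mm high, loose bystander. Origin: centre of its underside.
- waffle: The same waffle; origin: centre of its underside, 15 mm below waffle_mid, axes as waffle_mid's.

How it is judged:
By the outcome, as a careful person would: the job done as asked, in the order asked, and still so for the second after the job is handed in, with the robot touching nothing.
It also fails if it takes over 62 s, if anything falls off the work surface, if the arm or the gripper's body presses on something with over 40 N, if the wrist force passes 120 N, or if a joint passes its speed limit or range.

## Working session

There is one attempt and no reset: what is moved stays moved. The work goes in short steps, Python scripts to look and compute and a shell command to move; the robot and the scene stay as the last step left them, time stands still between calls to the robot, and variables do not carry over. Pictures are saved under pics/ and viewed, at most 12 in all, crops included, and the job is handed in when it is done.

```bash
mkdir -p pics; cat > h.py <<'E'
import numpy as np, cv2
from cell import manip
def pts(name, px, depth, ci):
    K=np.array(ci["K"]);d=np.array(ci["dist_coeffs"]);R=np.array(ci["R"]);t=np.array(ci["t"])
    px=np.array(px,float).reshape(-1,1,2)
    n=cv2.undistortPoints(px,K,d).reshape(-1,2)
    z=np.array([np.median(depth[max(0,int(v)-1):int(v)+2,max(0,int(u)-1):int(u)+2]) for u,v in px.reshape(-1,2)])
    c=np.c_[n*z[:,None],z]
    return (c-t)@R
def cloud(depth,ci):
    v,u=np.mgrid[0:420,0:560]
    K=np.array(ci["K"]);d=np.array(ci["dist_coeffs"]);R=np.array(ci["R"]);t=np.array(ci["t"])
    n=cv2.undistortPoints(np.c_[u.ravel(),v.ravel()].astype(float).reshape(-1,1,2),K,d).reshape(-1,2)
    z=depth.ravel()
    return ((np.c_[n*z[:,None],z]-t)@R).reshape(420,560,3)
def snap(name):
    ci=manip.camera_info(name); p,d=manip.snapshot(name); return p,d,ci
E
python3 - <<'E'
from h import *
for n in("top","scene"):
    p,d,ci=snap(n); cv2.imwrite(f"pics/{n}0.png",cv2.resize(p[...,::-1],(800,600))); np.savez(f"{n}0.npz",p=p,d=d,R=ci["R"],t=ci["t"],K=ci["K"],dist_coeffs=ci["dist_coeffs"])
print(manip.observe())
E
```

```text
{'clock': 0.1, 'joint_pos': array([69.72915906, 26.83241781, -0.66464462, 91.87336617,  0.34430676,
       61.38767926, -3.22506176]), 'dq': array([ 0.12922457, -0.22243442,  0.06402144, -0.1145956 ,  0.06324336,
       -0.1024693 ,  0.0170546 ]), 'tau': array([ 4.71981421e-04, -5.21645522e+01, -1.26300490e-02, -2.44368821e+01,
       -5.67750132e-02,  1.40377416e-02,  8.78556330e-05]), 'ee_pos': array([ 0.19856708, -0.61842451,  0.23573547]), 'tool_rot': array([-1.79908777e+02,  7.13576091e-03,  1.78042371e+01]), 'ft_force': array([ 0.31702319, -0.73183725, -0.14836454]), 'torque': array([-0.00790183,  0.05944181,  0.01953103]), 'gripper_force': 0.0, 'grip_width': 0.091829257733505}
```

View pics/top0.png

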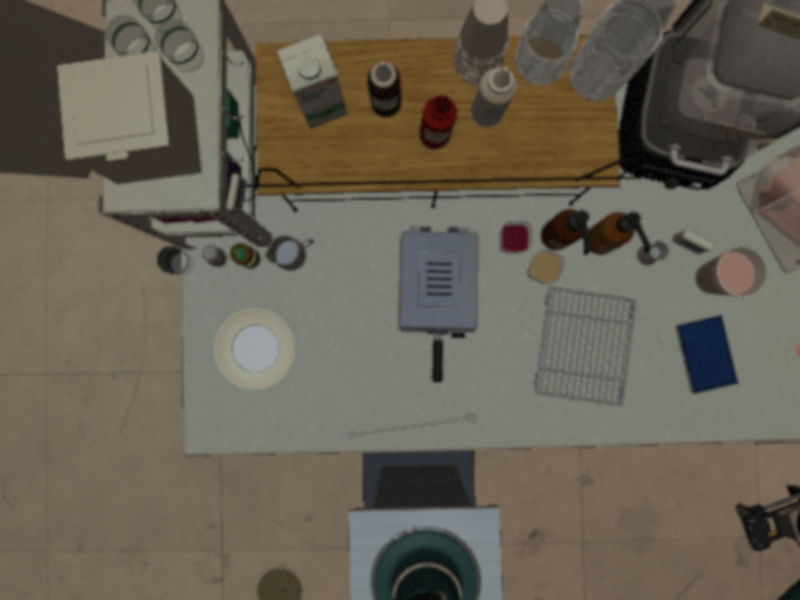

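View pics/scene0.png

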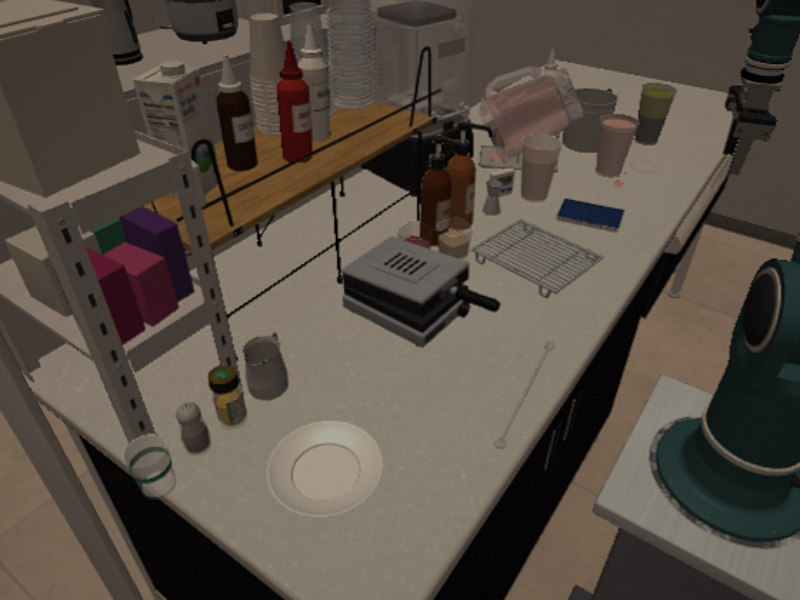

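The top view shows the iron at (438,280) with its handle at (437,360), the rack on the right at (585,346) and the plate on the left at (255,348). The lid looks closed or nearly so. Next I take point-cloud measurements and enlarged crops.

```bash
python3 - <<'E'
from h import *
f=np.load("top0.npz"); p,d=f["p"],f["d"]; P=cloud(d,f)
a=cv2.resize(p[150:275,270:345],None,fx=4.8,fy=4.8,interpolation=cv2.INTER_CUBIC)
b=cv2.resize(p[195:290,365:450],None,fx=5,fy=5,interpolation=cv2.INTER_CUBIC)
w=np.zeros((600,800,3),np.uint8); w[:a.shape[0],:a.shape[1]]=a; w[:b.shape[0],370:370+b.shape[1]]=b
cv2.imwrite("pics/crop0.png",w[...,::-1])
# lid region
R=P[150:275,270:345].reshape(-1,3)
lid=R[(R[:,2]>.085)&(R[:,0]>0.3)]
print(len(lid),lid.min(0),lid.max(0))
m=((P[...,2]>.09)&(P[...,2]<.16)).astype(np.uint8); m[:150]=0;m[275:]=0;m[:,:270]=0;m[:,345:]=0
xy=P[m>0]; r=cv2.minAreaRect(xy[:,:2].astype(np.float32)); print(r); 
A=np.c_[xy[:,:2],np.ones(len(xy))]; print(np.linalg.lstsq(A,xy[:,2],rcond=None)[0])
# handle
h=R[(R[:,2]>.05)&(R[:,0]<lid[:,0].min()-.01)]
print("handle",len(h),h.min(0),h.max(0),np.median(h,0)); 
c=P[230:270,295:318]; 
for i in range(228,270,4): 
    row=P[i,290:322]; k=row[:,2]>.05; print(i,k.sum(), row[k].mean(0).round(4) if k.any() else '', row[k][:,2].max().round(4) if k.any() else '')
E
```

```text
4012 [ 0.42115531 -0.11667756  0.08571534] [0.72883244 0.03899996 1.54078097]
((0.5703321695327759, -0.038351863622665405), (0.15324266254901886, 0.29899290204048157), 88.64720153808594)
[-0.05545311  0.00067853  0.14388702]Traceback (most recent call last):
  File "<stdin>", line 16, in <module>
    return umr_minimum(a, axis, None, out, keepdims, initial, where)
ValueError: zero-size array to reduction operation minimum which has no identity
```

View pics/crop0.png

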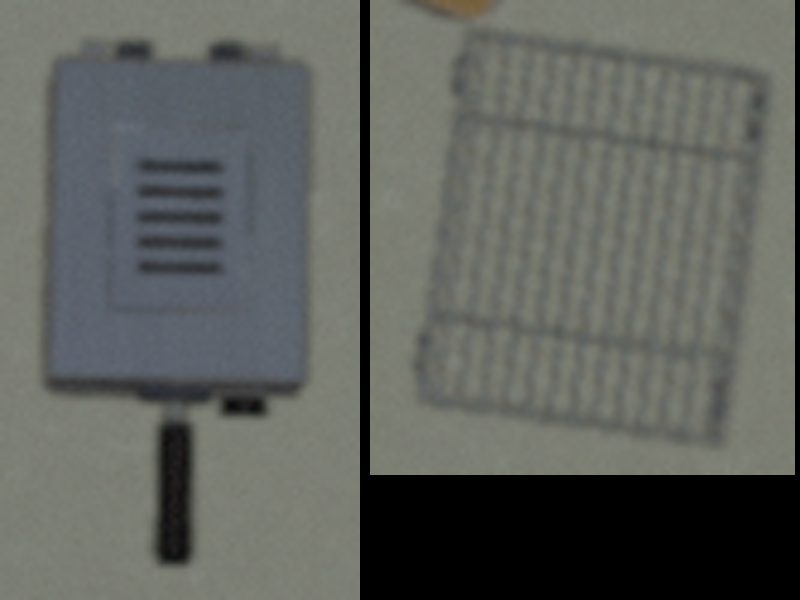

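The crop shows the lid edges at x 48–305, y 58–388 and the handle at (174, 425–562). The rack corners are about (468,35), (768,72), (722,440) and (422,402). Next I fit these poses.

```bash
cat >> h.py <<'E'
def ray(px,z,ci):
    K=np.array(ci["K"]);d=np.array(ci["dist_coeffs"]);R=np.array(ci["R"]);t=np.array(ci["t"])
    n=cv2.undistortPoints(np.array(px,float).reshape(-1,1,2),K,d).reshape(-1,2)
    D=np.c_[n,np.ones(len(n))]@R; C=-R.T@t
    return C+D*((z-C[2])/D[:,2])[:,None]
E
python3 - <<'E'
from h import *
f=np.load("top0.npz"); p,d=f["p"],f["d"]; P=cloud(d,f)
m=(P[...,2]>.05)&(P[...,2]<.16); m[:150]=0;m[275:]=0;m[:,:270]=0;m[:,345:]=0
q=P[m]; h=q[q[:,0]<.50]; 
print("hist x", np.histogram(q[:,0],bins=np.arange(.40,.76,.02)))
L=q[(q[:,0]>.53)&(q[:,0]<.68)&(q[:,2]>.09)]
A=np.c_[L[:,:2],np.ones(len(L))]; s=np.linalg.lstsq(A,L[:,2],rcond=None)[0]; print("lid plane",s,L[:,2].mean(), np.degrees(np.arctan(s[0])))
r=q[(q[:,0]>.51)&(q[:,2]>.09)]; print("lid rect",cv2.minAreaRect(r[:,:2].astype(np.float32)))
H=q[q[:,0]<.495]; 
for x in np.arange(.42,.5,.01):
    k=H[abs(H[:,0]-x)<.005]; 
    if len(k): print(x.round(3),len(k),k[:,1].min().round(4),k[:,1].max().round(4),np.percentile(k[:,2],80).round(4))
c=np.array([(468,35),(768,72),(722,440),(422,402)],float); c=np.c_[365+(c[:,0]-370)/5-.4,195+c[:,1]/5-.4]
W=ray(c,.027,f); print(W.round(4),W.mean(0)); 
e=(W[0]+W[1]-W[2]-W[3])/2; print("rack x yaw",np.degrees(np.arctan2(e[1],e[0])),np.linalg.norm(e),np.linalg.norm(W[0]-W[1]))
# lid corners from crop at top z
g=np.array([(52,58),(305,60),(302,388),(46,386),(174,562),(174,425)],float); g=np.c_[270+g[:,0]/4.8-.4,150+g[:,1]/4.8-.4]
print(ray(g,.11,f).round(4))
E
```

```text
hist x (array([  0,  54,  56,  63,  57,  57, 328, 392, 393, 382, 381, 376, 376,
       362, 369, 337, 104]), array([0.4 , 0.42, 0.44, 0.46, 0.48, 0.5 , 0.52, 0.54, 0.56, 0.58, 0.6 ,
       0.62, 0.64, 0.66, 0.68, 0.7 , 0.72, 0.74]))
lid plane [-0.0697059   0.00343329  0.15392515] 0.11168805051963542 -3.9874038415885593
lid rect ((0.6151797771453857, -0.039410948753356934), (0.15324266254901886, 0.20927278697490692), 88.64720153808594)
0.42 14 -0.0395 -0.0231 0.1166
0.43 25 -0.0429 -0.0228 0.1197
0.44 31 -0.0434 -0.0231 0.1178
0.45 32 -0.0436 -0.0236 0.1175
0.46 24 -0.0437 -0.0238 0.1152
0.47 32 -0.0441 -0.0241 0.1151
0.48 24 -0.0441 -0.0243 0.1143
0.49 32 -0.0445 -0.0245 0.1127
[[ 0.6055 -0.2731  0.027 ]
 [ 0.5793 -0.4526  0.027 ]
 [ 0.3613 -0.4166  0.027 ]
 [ 0.3883 -0.2386  0.027 ]] [ 0.48360108 -0.3452557   0.027     ]
rack x yaw -9.19253735037348 0.2204738840050196 0.18137411035004702
[[ 0.7197  0.0337  0.11  ]
 [ 0.7151 -0.1156  0.11  ]
 [ 0.5218 -0.1083  0.11  ]
 [ 0.5263  0.0415  0.11  ]
 [ 0.4221 -0.0309  0.11  ]
 [ 0.5018 -0.0329  0.11  ]]
```

```bash
python3 -m pendant '[[0,0,-0.2,0.15,0.35,0.1,1],[0,0,-0.427,0.3,0.7,0.1,1],[0,0,-0.427,0.4,0.975,0.1,1],[0,0,-0.427,0.4,0.975,0.1,1]]'
python3 -m pendant '[[0,0,0,0.15,0.35,0,1],[0,0,0,0.3,0.7,0,1],[0,0,0,0.4,0.975,0,1],[0,0,0,0.4,0.975,0,1]]'
python3 -m pendant '[[0,0,0,0.15,0.35,0,1],[0,0,0,0.3,0.7,0,1],[0,0,0,0.4,0.975,0,1],[0,0,0,0.4,0.975,0,1]]'
python3 -m pendant '[[0,0,0,0.15,0.35,0,1],[0,-0.15,0,0.3,0.7,0,1],[-0.008,-0.333,0,0.4,0.98,0,1],[-0.008,-0.333,0,0.4,0.98,-0.39,1],[-0.008,-0.333,0,0.4,0.98,-0.39,1],[-0.008,-0.333,0,0.4,0.98,-0.39,1]]'
```

```text
clock: 0.6
ee_pos: [0.2606, -0.4695, 0.2516]
tool_rot: [-179.9, -0.0, -1.1]
ft_force: [0.4, 0.4, 0.1]
grip_width: 0.0919
gripper_force: 0.0
clock: 1.1
ee_pos: [0.3197, -0.3247, 0.2517]
tool_rot: [-180.0, -0.0, -1.2]
ft_force: [-0.8, -0.5, 0.4]
grip_width: 0.0923
gripper_force: 0.0
clock: 1.6
ee_pos: [0.3798, -0.1794, 0.2517]
tool_rot: [-180.0, -0.0, -1.2]
ft_force: [-0.3, -0.9, 0.6]
grip_width: 0.0918
gripper_force: 0.0
clock: 2.35
ee_pos: [0.4399, -0.0349, 0.1941]
tool_rot: [-180.0, -15.0, -1.6]
ft_force: [0.4, -0.3, -0.5]
grip_width: 0.0919
gripper_force: 0.0
```

```bash
python3 - <<'E'
from h import *
p,d,ci=snap("wrist"); cv2.imwrite("pics/w1.png",p[...,::-1]); P=cloud(d,ci)
q=P[(P[...,2]>.06)&(P[...,2]<.14)&(d>0)]
for x in np.arange(.40,.54,.01):
    k=q[abs(q[:,0]-x)<.005]; k=k[abs(k[:,1]+.035)<.03]
    if len(k)>5: print(x.round(3),len(k),np.percentile(k[:,1],[1,50,99]).round(4),np.percentile(k[:,2],95).round(4))
E
```

```text
0.42 120 [-0.0401 -0.0313 -0.0209] 0.1182
0.43 374 [-0.0418 -0.031  -0.02  ] 0.1191
0.44 387 [-0.0421 -0.0313 -0.0204] 0.1182
0.45 366 [-0.0423 -0.0317 -0.0214] 0.1173
0.46 360 [-0.0422 -0.032  -0.0215] 0.1163
0.47 371 [-0.0429 -0.0322 -0.0218] 0.1158
0.48 380 [-0.044  -0.0331 -0.022 ] 0.1152
0.49 361 [-0.0442 -0.0334 -0.0222] 0.1141
0.5 311 [-0.0437 -0.0337 -0.0241] 0.1127
0.51 261 [-0.0536 -0.0354 -0.0274] 0.1086
0.52 881 [-0.0637 -0.0356 -0.0135] 0.1128
0.53 1273 [-0.0644 -0.0352 -0.0054] 0.1178
0.54 1040 [-0.0645 -0.0348 -0.0057] 0.1176
```

View pics/w1.png

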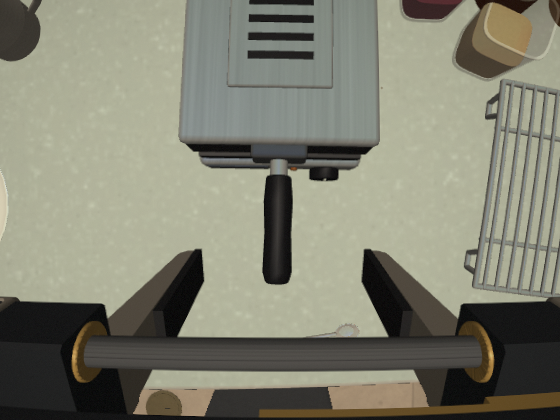

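The wrist view shows the handle between the open fingers, axis at y≈-0.032 and z≈0.105. I'm descending and closing.

```bash
python3 -m pendant '[[0,0,0,0.08,0.02,-0.3,1],[0,0,0,0.154,0.02,-0.573,1],[0,0,0,0.154,0.02,-0.573,1],[0,0,0,0.154,0.02,-0.573,0.1],[0,0,0,0.154,0.02,-0.573,0.1],[0,0,0,0.154,0.02,-0.573,0.1],[0,0,0,0.154,0.02,-0.573,0.1],[0,0,0,0.154,0.02,-0.573,0.1]]'
```

```text
clock: 3.4
ee_pos: [0.4619, -0.0302, 0.1075]
tool_rot: [180.0, -15.0, -1.4]
ft_force: [-0.5, -1.0, -0.3]
grip_width: 0.0439
gripper_force: 0.0
```

```bash
python3 - <<'E'
import numpy as np
H=np.array([.7295,.064]); r=np.hypot(.268,.018); b=np.arctan2(.018,.268)
c0=None
for a in np.arange(.086,1.07,.0873).tolist()+[1.06,1.08]:
    g=H+r*np.array([-np.cos(a+b),np.sin(a+b)])
    t=np.radians(15+15*(a-.086)/(1.05-.086))
    tcp=g-.003*np.array([np.sin(t),-np.cos(t)])
    if c0 is None:c0=tcp
    print(round(a,3),((tcp-c0)/.15).round(3),"tilt",np.degrees(t).round(1),"wy",round(-(np.degrees(t)-15)/45,3))
E
```

```text
0.086 [0. 0.] tilt 15.0 wy 0.0
0.173 [0.03  0.153] tilt 16.4 wy -0.03
0.261 [0.073 0.303] tilt 17.7 wy -0.06
0.348 [0.13  0.448] tilt 19.1 wy -0.091
0.435 [0.198 0.588] tilt 20.4 wy -0.121
0.523 [0.279 0.722] tilt 21.8 wy -0.151
0.61 [0.371 0.848] tilt 23.2 wy -0.181
0.697 [0.474 0.965] tilt 24.5 wy -0.211
0.784 [0.586 1.073] tilt 25.9 wy -0.241
0.872 [0.708 1.17 ] tilt 27.2 wy -0.272
0.959 [0.837 1.257] tilt 28.6 wy -0.302
1.046 [0.974 1.332] tilt 29.9 wy -0.332
1.06 [0.996 1.342] tilt 30.2 wy -0.337
1.08 [1.029 1.357] tilt 30.5 wy -0.344
```

```bash
python3 -m pendant '[[0,0,0,0,0,0,0.1],[0,0,0,0,0,0,0.1],[0,0,0,0,0,0,0.1],[0,0,0,0,0,0,0.1]]'
python3 -m pendant '[[0,-0.015,0,0.013,0,0.075,0.1],[0,-0.03,0,0.03,-0.001,0.153,0.1],[0,-0.045,0,0.05,-0.001,0.228,0.1],[0,-0.06,0,0.073,-0.002,0.303,0.1],[0,-0.075,0,0.1,-0.002,0.376,0.1],[0,-0.091,0,0.13,-0.003,0.448,0.1],[0,-0.121,0,0.198,-0.005,0.588,0.1],[0,-0.121,0,0.198,-0.005,0.588,0.1]]'
```

```text
clock: 3.9
ee_pos: [0.4617, -0.0315, 0.1071]
tool_rot: [180.0, -15.0, -1.5]
ft_force: [0.1, -4.8, -0.1]
grip_width: 0.0204
gripper_force: 29.8
clock: 4.9
ee_pos: [0.491, -0.0327, 0.1955]
tool_rot: [-179.9, -20.4, -1.7]
ft_force: [-1.4, -5.9, -0.2]
grip_width: 0.0211
gripper_force: 30.3
```

```bash
python3 -m pendant '[[0,-0.03,0,0.081,-0.002,0.134,0.1],[0,-0.06,0,0.173,-0.004,0.26,0.1],[0,-0.09,0,0.276,-0.007,0.377,0.1],[0,-0.12,0,0.388,-0.01,0.485,0.1],[0,-0.15,0,0.51,-0.012,0.582,0.1],[0,-0.18,0,0.639,-0.015,0.669,0.1],[0,-0.2,0,0.72,-0.017,0.715,0.1],[0,-0.2,0,0.72,-0.017,0.715,0.1]]'
python3 -m pendant '[[0,-0.01,0,0.04,0,0.02,0.1],[0,-0.015,0,0.07,0,0.035,0.1],[0,-0.02,0,0.1,0,0.05,0.1],[0,-0.02,0,0.1,0,0.05,0.1]]'
```

```text
clock: 5.9
ee_pos: [0.5987, -0.0373, 0.3027]
tool_rot: [-179.8, -29.3, -1.7]
ft_force: [-5.5, -8.3, 6.6]
grip_width: 0.0216
gripper_force: 29.9
clock: 6.4
ee_pos: [0.6131, -0.0379, 0.3103]
tool_rot: [-179.8, -30.2, -1.8]
ft_force: [-10.4, -8.5, 10.8]
grip_width: 0.0216
gripper_force: 30.0
```

```bash
python3 -m pendant '[[0,0,0,0.04,0,0.015,0.1],[0,0,0,0.04,0,0.015,0.1],[0,0,0,0.04,0,0.015,0.1]]'
python3 - <<'E'
from h import *
p,d,ci=snap("scene"); cv2.imwrite("pics/s2.png",cv2.resize(p[...,::-1],(800,600)))
E
```

```text
clock: 6.78
ee_pos: [0.6171, -0.0381, 0.3118]
tool_rot: [-179.9, -29.9, -1.7]
ft_force: [-21.3, -8.8, 15.8]
grip_width: 0.0219
gripper_force: 30.3
```

View pics/s2.png

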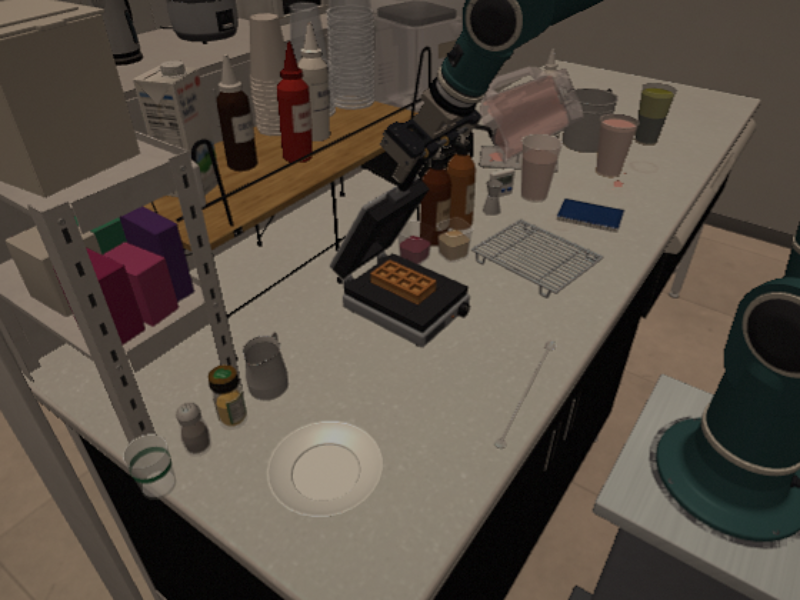

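Lid is at the stop: the force jumped on the last push, and the waffle shows at (403,280). Now I let go and back out along the fingers.

```bash
python3 -m pendant '[[0,0,0,-0.02,0,-0.005,0.1],[0,0,0,-0.02,0,-0.005,0.8],[0,0,0,-0.02,0,-0.005,0.8],[0,0,0,-0.02,0,-0.005,0.8],[0,0,0,-0.02,0,-0.005,0.8],[0,0,0,-0.02,0,-0.005,0.8],[0,0,0,-0.02,0,-0.005,0.8],[0,0,0,-0.02,0,-0.005,0.8]]'
python3 -m pendant '[[0,0,0,-0.1,0,0.173,1],[0,0,0,-0.25,0,0.433,1],[0,0,0,-0.4,0,0.69,1],[0,0,0,-0.8,0,0.69,1],[0,0,0,-1,0,0.69,1],[0,0,0,-1,0,0.4,1],[0,0,0,-1,0,0.4,1]]'
python3 - <<'E'
from h import *
p,d,ci=snap("wrist"); cv2.imwrite("pics/w3.png",p[...,::-1]); np.savez("w3.npz",p=p,d=d,R=ci["R"],t=ci["t"],K=ci["K"],dist_coeffs=ci["dist_coeffs"])
E
```

```text
clock: 7.82
ee_pos: [0.6175, -0.0334, 0.3116]
tool_rot: [-179.6, -30.3, -1.6]
ft_force: [0.2, -0.0, 0.9]
grip_width: 0.0738
gripper_force: 0.0
clock: 8.7
ee_pos: [0.4657, -0.0332, 0.3693]
tool_rot: [-179.5, -30.1, -1.6]
ft_force: [-0.3, -0.3, 0.4]
grip_width: 0.092
gripper_force: 0.0
```

View pics/w3.png

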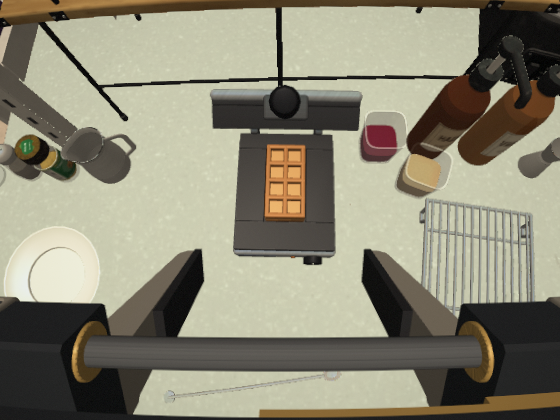

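Waffle at (286,182) in the mould. I locate it by colour and depth, and find the lid plane.

```bash
python3 - <<'E'
from h import *
f=np.load("w3.npz"); p,d=f["p"].astype(int),f["d"]; P=cloud(d,f)
m=(p[...,0]-p[...,2]>50); m[:130]=0;m[225:]=0;m[:,:255]=0;m[:,315:]=0
q=P[m&(d>0)]; q=q[(q[:,2]>.07)&(q[:,2]<.09)]; print(len(q),np.percentile(q[:,2],[20,50,95]))
r=cv2.minAreaRect(q[:,:2].astype(np.float32)); print(r, q[:,:2].mean(0))
c=cv2.boxPoints(r);print(c.round(4))
# mould plate outline
print(P[245,240:330:20].round(4), P[150:240:20,245].round(4),P[150:240:20,325].round(4))
# lid
L=P[97:128,220:265].reshape(-1,3); print("lid",np.percentile(L,[5,95],axis=0).round(3))
print("handle",P[100,285].round(3),P[88:116,285].round(3)[::6])
# bottles/other
for u,v in((370,60),(510,60),(440,75)): print(P[v,u].round(3))
E
```

```text
2624 [0.07111006 0.0794764  0.08156399]
((0.6275056600570679, -0.03906096890568733), (0.05979665741324425, 0.11500939726829529), 87.50297546386719) [ 0.62617923 -0.0389359 ]
[[ 0.5688 -0.0664]
 [ 0.6837 -0.0714]
 [ 0.6863 -0.0117]
 [ 0.5714 -0.0067]]
[[ 5.333e-01  3.030e-02  6.030e-02]
 [ 5.325e-01  4.000e-04  6.140e-02]
 [ 5.320e-01 -2.930e-02  6.040e-02]
 [ 5.312e-01 -5.900e-02  6.060e-02]
 [ 5.305e-01 -8.860e-02  6.070e-02]] [[0.6872 0.0239 0.0594]
 [0.6523 0.0235 0.0605]
 [0.619  0.0232 0.0609]
 [0.5872 0.0231 0.06  ]
 [0.556  0.023  0.0599]] [[ 0.6833 -0.1044  0.0608]
 [ 0.6488 -0.1024  0.0615]
 [ 0.6161 -0.1007  0.0605]
 [ 0.5842 -0.099   0.0599]
 [ 0.5529 -0.0972  0.0611]]
lid [[ 0.628 -0.017  0.24 ]
 [ 0.651  0.025  0.255]]
handle [ 0.588 -0.038  0.343] [[ 0.596 -0.038  0.347]
 [ 0.592 -0.038  0.345]
 [ 0.588 -0.038  0.343]
 [ 0.585 -0.038  0.342]
 [ 0.582 -0.038  0.339]]
[ 0.904 -0.214  0.001]
[ 0.848 -0.443  0.071]
[ 0.79  -0.289  0.104]
```

```bash
python3 -m pendant '[[0,0,0,0.1,-0.02,-0.3,1],[0,0,0,0.2,-0.035,-0.6,1],[0,0,0,0.35,-0.035,-1,1],[0,0,0,0.35,-0.035,-1,1]]'
python3 -m pendant '[[0,0,0,0.2,0,-0.25,1],[0,0,0,0.4,0,-0.5,1],[0,0,0,0.63,0,-0.75,1],[0,0,0,0.63,0,-0.75,1],[0,0,0,0.63,0,-0.75,1]]'
python3 - <<'E'
from h import *
p,d,ci=snap("wrist"); cv2.imwrite("pics/w4.png",p[...,::-1]); P=cloud(d,ci)
p=p.astype(int); m=(p[...,0]-p[...,2]>50)&(d>0); q=P[m]; q=q[(q[:,2]>.07)&(q[:,2]<.09)&(q[:,0]>.54)&(abs(q[:,1]+.04)<.05)]
print(cv2.minAreaRect(q[:,:2].astype(np.float32)),np.percentile(q[:,1],[1,99]))
E
```

```text
clock: 9.25
ee_pos: [0.5196, -0.0383, 0.2173]
tool_rot: [-179.3, -29.8, -1.7]
ft_force: [0.1, 0.1, 0.6]
grip_width: 0.0918
gripper_force: 0.0
clock: 9.88
ee_pos: [0.6189, -0.0405, 0.1135]
tool_rot: [-179.7, -30.5, -1.6]
ft_force: [-0.2, -0.1, 0.4]
grip_width: 0.0921
gripper_force: 0.0
((0.6319742202758789, -0.039564769715070724), (0.060177262872457504, 0.09060879051685333), 87.22535705566406) [-0.06899867 -0.00987465]
```

View pics/w4.png

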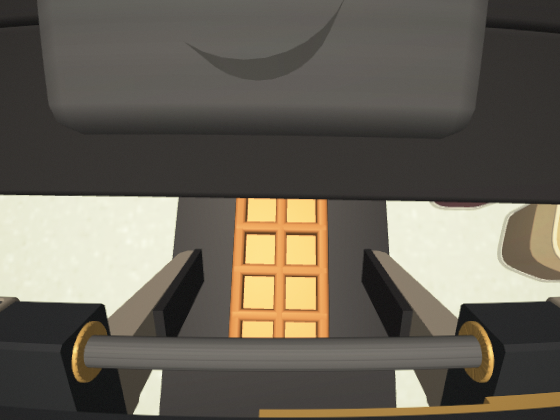

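The waffle (232–328 px) is centred between the fingers (203–363). I go down and close slightly.

```bash
python3 -m pendant '[[0,0,-0.015,0,0.004,-0.08,1],[0,0,-0.015,0,0.004,-0.13,1],[0,0,-0.015,0,0.004,-0.17,1],[0,0,-0.015,0,0.004,-0.17,0.8],[0,0,-0.015,0,0.004,-0.17,0.68],[0,0,-0.015,0,0.004,-0.17,0.68],[0,0,-0.015,0,0.004,-0.17,0.68]]'
python3 -m pendant '[[0,0,0,0,0,0,0.66],[0,0,0,0,0,0,0.66]]'
```

```text
clock: 10.8
ee_pos: [0.62, -0.0403, 0.0947]
tool_rot: [-179.4, -29.1, -2.1]
ft_force: [-1.0, -0.1, 1.0]
grip_width: 0.0624
gripper_force: 0.2
clock: 11.05
ee_pos: [0.6201, -0.0403, 0.0947]
tool_rot: [-179.4, -29.1, -2.1]
ft_force: [-1.1, 1.2, 0.7]
grip_width: 0.0605
gripper_force: 0.3
```

```bash
python3 - <<'E'
from h import *
o=manip.observe(); print(o)
p,d,ci=snap("scene"); cv2.imwrite("pics/s5.png",cv2.resize(p[...,::-1],(800,600)))
E
```

```text
{'clock': 11.05, 'joint_pos': array([  16.56073181,   28.22158465,  -19.06331822,  122.16878908,
         79.69083944,    8.51645892, -167.38858913]), 'dq': array([-0.08733344,  0.00778335,  0.04383212,  0.02334279, -0.03995594,
        0.03807384,  0.01662449]), 'tau': array([ 4.09370782e-01, -4.31265163e+01, -3.22667375e+00, -1.57242018e+01,
        2.47281566e-01, -1.81739749e-01,  1.98815862e-03]), 'ee_pos': array([ 0.62007189, -0.04029323,  0.09473278]), 'tool_rot': array([-179.42096792,  -29.05855131,   -2.0956611 ]), 'ft_force': array([-1.06065757,  1.21750178,  0.69285711]), 'torque': array([0.15677614, 0.44139962, 0.06511152]), 'gripper_force': 0.329438466578722, 'grip_width': 0.060462290617988}
```

View pics/s5.png

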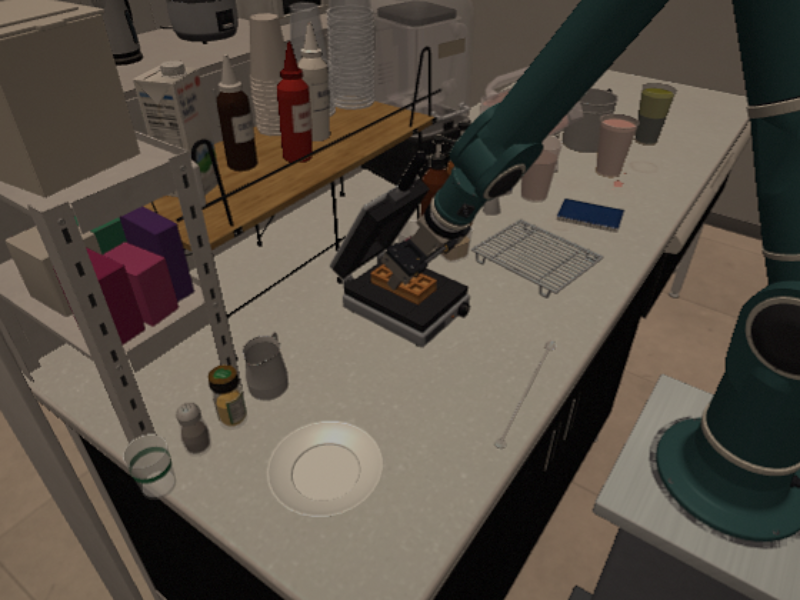

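Joints 6 and 7 sit at their limits with the 30° tilt. I'll open, rise, reduce tilt to ~23° and go down again.

```bash
python3 -m pendant '[[0,0,0,0,0,0,0.9],[0,0,0,0,0,0,0.9],[0,0,0,0,0,0,0.9],[0,0,0,0,0,0.1,0.9],[0,0.08,0,0,0,0.2,0.9],[0.004,0.16,0,0,0,0.2,0.9],[0.004,0.16,0,0,0,0.2,0.9],[0.004,0.16,0,0,0,0.2,0.9]]'
python3 -c "
from cell import manip
print(manip.observe()['joint_pos'])"
```

```text
clock: 12.1
ee_pos: [0.6193, -0.0411, 0.1239]
tool_rot: [-179.6, -21.8, -2.1]
ft_force: [-1.1, 0.1, 0.2]
grip_width: 0.0828
gripper_force: 0.0
[  32.02205773   30.35428208  -38.76995493  115.66022943   49.11874874
   24.7112042  -133.72123033]
```

```bash
python3 -m pendant '[[0,0,0,0.012,0.01,-0.1,0.9],[0,0,0,0.012,0.01,-0.2,0.9],[0,0,0,0.012,0.01,-0.24,0.9],[0,0,0,0.012,0.01,-0.24,0.75],[0,0,0,0.012,0.01,-0.24,0.68],[0,0,0,0.012,0.01,-0.24,0.66],[0,0,0,0.012,0.01,-0.24,0.65],[0,0,0,0.012,0.01,-0.24,0.65]]'
python3 -c "
from cell import manip
print(manip.observe()['joint_pos'])"
```

```text
clock: 13.1
ee_pos: [0.6221, -0.0393, 0.0891]
tool_rot: [-179.5, -21.9, -2.1]
ft_force: [-0.9, 0.3, 2.9]
grip_width: 0.0595
gripper_force: 11.3
[  27.33087277   32.72466913  -33.24743228  116.39417604   54.59180581
   20.84346868 -139.48735895]
```

Grip is 11 N a finger, as wanted. Lifting straight up.

```bash
python3 -m pendant '[[0,0,0,0,0,0,0.648],[0,0,0,0,0,0,0.648],[0,0,0,0,0,0.02,0.648],[0,0,0,0,0,0.05,0.648],[0,0,0,0,0,0.08,0.648],[0,0,0,0,0,0.11,0.648],[0,0,0,0,0,0.14,0.648],[0,0,0,0,0,0.14,0.648]]'
```

```text
clock: 14.1
ee_pos: [0.622, -0.0391, 0.1101]
tool_rot: [-179.5, -21.9, -2.1]
ft_force: [-0.8, -0.2, -1.5]
grip_width: 0.0597
gripper_force: 18.7
```

```bash
python3 - <<'E'
from h import *
p,d,ci=snap("scene"); cv2.imwrite("pics/s6.png",cv2.resize(p[160:230,225:345][...,::-1],(800,467),interpolation=cv2.INTER_CUBIC))
E
```

```text
(no output)
```

View pics/s6.png

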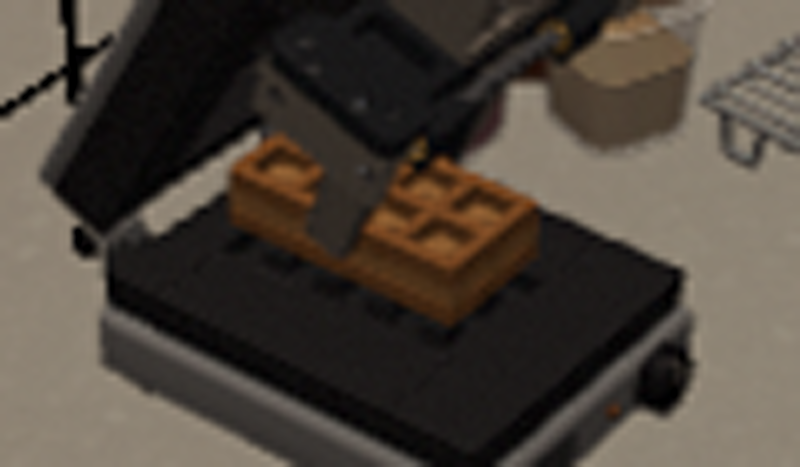

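The waffle is clear of the mould and level, with the fingers at mid length (340,220). I draw it out forward, then carry it to the rack.

```bash
python3 -m pendant '[[0,0,0,-0.05,0,0,0.65],[0,0,0,-0.15,0.004,0,0.65],[0,0,0,-0.32,0.008,0,0.65],[0,0,0,-0.5,0.012,0,0.65],[0,0,0,-0.7,0.018,0.03,0.65],[0,0,0,-0.87,0.02,0.1,0.65],[0,0,0,-0.96,0.02,0.15,0.65],[0,0,0,-0.96,0.02,0.15,0.65]]'
python3 -m pendant '[[0,0,0,0,-0.07,0,0.65],[0,0,0,0,-0.2,0,0.65],[0,0,-0.03,0,-0.4,0,0.65],[0,0,-0.06,0,-0.6,0,0.65],[0,0,-0.1,0,-0.8,0,0.65],[0,0,-0.13,0,-0.93,0,0.65],[0,0,-0.14,0,-1,0,0.65],[0,0,-0.14,0,-1,0,0.65]]'
python3 -m pendant '[[0,0,0,0,-0.07,0,0.65],[0,0,0,0,-0.2,0,0.65],[0,0,0,0,-0.4,0,0.65],[0,0,0,0,-0.6,0,0.65],[0,0,0,0,-0.8,0,0.65],[0,0,0,0,-0.93,0,0.65],[0,0,0,0,-1,0,0.65],[0,0,0,0,-1,0,0.65]]'
python3 -c "
from cell import manip
print(manip.observe()['joint_pos'])"
```

```text
clock: 15.15
ee_pos: [0.4765, -0.0364, 0.1324]
tool_rot: [-179.6, -21.9, -2.1]
ft_force: [-0.1, -0.1, -0.9]
grip_width: 0.0602
gripper_force: 11.2
clock: 16.15
ee_pos: [0.4779, -0.1861, 0.132]
tool_rot: [-179.5, -21.8, -8.4]
ft_force: [0.9, 0.7, -0.3]
grip_width: 0.0598
gripper_force: 11.2
clock: 17.15
ee_pos: [0.4778, -0.3362, 0.132]
tool_rot: [-179.5, -21.9, -8.4]
ft_force: [0.5, 0.2, -1.1]
grip_width: 0.0598
gripper_force: 11.2
[ 79.88926597  33.24804123 -52.72215822 117.53500624  38.02880653
  25.23225343 -94.12092338]
```

```bash
python3 - <<'E'
from h import *
p,d,ci=snap("top"); P=cloud(d,ci); a=p.astype(int)
m=(a[...,0]-a[...,2]>35)&(d>0); q=P[m]; q=q[(abs(q[:,0]-.48)<.1)&(abs(q[:,1]+.34)<.1)&(q[:,2]>.07)&(q[:,2]<.16)]
print(len(q),cv2.minAreaRect(q[:,:2].astype(np.float32)),np.median(q[:,2]),q.min(0),q.max(0)) if len(q) else 0
p,d,ci=snap("wrist"); P=cloud(d,ci); a=p.astype(int)
m=(a[...,0]-a[...,2]>50)&(d>0); q=P[m]; q=q[(abs(q[:,0]-.5)<.12)&(abs(q[:,1]+.34)<.1)&(q[:,2]>.06)&(q[:,2]<.16)]
t=q[q[:,2]>np.percentile(q[:,2],60)-.004]; print(len(q),cv2.minAreaRect(q[:,:2].astype(np.float32)))
A=np.c_[t[:,:2],np.ones(len(t))]; print("plane",np.linalg.lstsq(A,t[:,2],rcond=None)[0],np.median(t[:,2]),q[:,0].max())
cv2.imwrite("pics/w7.png",p[...,::-1])
E
```

```text
524 ((0.502530574798584, -0.340469628572464), (0.06470931321382523, 0.07868257164955139), 79.50444030761719) 0.11970051182191646 [ 0.46111187 -0.37526979  0.1050096 ] [ 0.54314908 -0.30516462  0.14819622]
19122 ((0.5273066759109497, -0.3248220682144165), (0.21748176217079163, 0.09876056760549545), 15.29292106628418)
plane [-0.00150796  0.00332592  0.12510158] 0.12330868816290044 0.6198348104792177
```

View pics/w7.png

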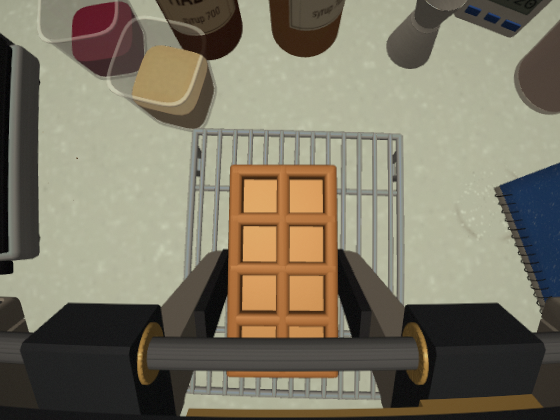

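The waffle is level above the rack: far edge at y≈168 px (x 231–336), near edge y≈376. Rack far corners are (196,132) and (401,136). Now the fine offset.

```bash
python3 - <<'E'
from h import *
ci=manip.camera_info("wrist")
W=ray([(231,167),(336,167),(338,377),(229,377)],.123,ci); print(W.round(4),W.mean(0))
R=ray([(196,132),(401,136)],.027,ci); print(R.round(4)); m=R.mean(0); dv=R[1]-R[0]; y=np.degrees(np.arctan2(dv[0],-dv[1])); print("yaw",-y, np.linalg.norm(dv))
n=np.array([np.cos(np.radians(-y)),np.sin(np.radians(-y)),0]); print("rack centre",m-n*.11)
E
```

```text
[[ 0.5435 -0.3158  0.123 ]
 [ 0.5352 -0.3738  0.123 ]
 [ 0.4231 -0.3576  0.123 ]
 [ 0.431  -0.3002  0.123 ]] [ 0.48318127 -0.33683982  0.123     ]
[[ 0.6056 -0.2761  0.027 ]
 [ 0.5767 -0.4535  0.027 ]]
yaw 9.270334432915213 0.17970473414021068
rack centre [ 0.48260644 -0.38249392  0.027     ]
```

```bash
python3 -m pendant '[[0,0,-0.015,0,-0.06,-0.06,0.65],[0,0,-0.015,0,-0.06,-0.15,0.65],[0,0,-0.015,0,-0.06,-0.25,0.65],[0,0,-0.015,0,-0.06,-0.33,0.65],[0,0,-0.015,0,-0.06,-0.38,0.65],[0,0,-0.015,0,-0.06,-0.41,0.65],[0,0,-0.015,0,-0.06,-0.415,0.65],[0,0,-0.015,0,-0.06,-0.415,0.65]]'
python3 -m pendant '[[0,0,0,0,0,-0.005,0.65],[0,0,0,0,0,-0.01,0.65],[0,0,0,0,0,-0.01,0.65]]'
```

```text
clock: 18.25
ee_pos: [0.478, -0.3452, 0.0702]
tool_rot: [-179.5, -21.9, -9.0]
ft_force: [-0.4, 0.2, -1.1]
grip_width: 0.0597
gripper_force: 11.2
clock: 18.62
ee_pos: [0.4778, -0.3451, 0.0684]
tool_rot: [-179.5, -21.9, -9.0]
ft_force: [0.3, 0.8, -0.4]
grip_width: 0.0598
gripper_force: 11.2
```

Waffle about 1–2 mm up still; touch down in small steps.

```bash
python3 -m pendant '[[0,0,0,0,0,-0.005,0.65],[0,0,0,0,0,-0.005,0.65],[0,0,0,0,0,-0.005,0.65]]'
python3 -m pendant '[[0,0,0,0,0,-0.005,0.65],[0,0,0,0,0,-0.005,0.65],[0,0,0,0,0,-0.005,0.65]]'
```

```text
clock: 19.0
ee_pos: [0.4778, -0.345, 0.0676]
tool_rot: [-179.5, -21.8, -9.0]
ft_force: [-0.2, -0.2, -1.0]
grip_width: 0.0601
gripper_force: 11.2
clock: 19.38
ee_pos: [0.478, -0.3451, 0.0671]
tool_rot: [-179.5, -21.9, -9.0]
ft_force: [-1.9, 0.4, 2.8]
grip_width: 0.0599
gripper_force: 11.2
```

Contact felt (force rose to +2.8 N). Release and withdraw.

```bash
python3 -m pendant '[[0,0,0,0,0,0,0.68],[0,0,0,0,0,0,0.75],[0,0,0,0,0,0,0.95],[0,0,0,0,0,0,0.95],[0,0,0,0,0,0,0.95],[0,0,0,0,0,0,0.95]]'
python3 -m pendant '[[0,0,0,-0.02,0,0.06,0.95],[0,0,0,-0.08,0,0.2,0.95],[0,0,0,-0.18,0,0.45,0.95],[0,0,0,-0.3,0,0.75,0.95],[0,0,0,-0.35,0,1,0.95],[0,0,0,-0.35,0,1,0.95],[0,0,0,-0.35,0,1,0.95]]'
python3 - <<'E'
from h import *
p,d,ci=snap("scene"); cv2.imwrite("pics/s8.png",cv2.resize(p[...,::-1],(800,600)))
p,d,ci=snap("wrist"); P=cloud(d,ci); a=p.astype(int)
m=(a[...,0]-a[...,2]>50)&(d>0); q=P[m]; q=q[(abs(q[:,0]-.48)<.1)&(abs(q[:,1]+.34)<.1)&(q[:,2]>.052)&(q[:,2]<.07)]
A=np.c_[q[:,:2],np.ones(len(q))]; print(cv2.minAreaRect(q[:,:2].astype(np.float32)),np.linalg.lstsq(A,q[:,2],rcond=None)[0],np.median(q[:,2]))
E
```

```text
clock: 20.12
ee_pos: [0.4778, -0.345, 0.0669]
tool_rot: [-179.5, -21.8, -9.0]
ft_force: [0.9, 0.6, 0.7]
grip_width: 0.0871
gripper_force: 0.0
clock: 21.0
ee_pos: [0.4246, -0.3452, 0.2164]
tool_rot: [-179.5, -21.8, -9.1]
ft_force: [0.3, -0.2, 0.7]
grip_width: 0.0874
gripper_force: 0.0
((0.48402881622314453, -0.3463057577610016), (0.05963658168911934, 0.11420334875583649), 80.91337585449219) [-0.00197378 -0.00100195  0.0588637 ] 0.05838150005715788
```

View pics/s8.png

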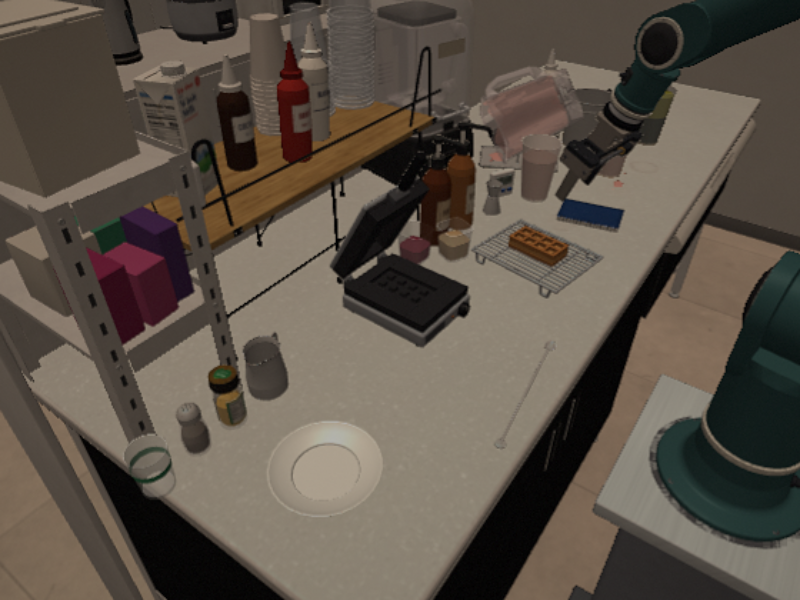

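The waffle lies flat on the rack at (540,245), measured at (0.484, -0.346) with its top at 58 mm. The lid stands open, and everything else is where it was.

```bash
python3 -c "
from cell import manip
print(manip.finish_job())"
```

```text
the job is handed in; nothing more can be done
None
```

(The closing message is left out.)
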